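Hold a homogeniser lid half-twisted for the interlock check

ROBOT

A 6-joint arm with a two-finger parallel gripper is mounted at the origin on the work surface. World frame = base frame: x ahead of the robot, y to its left, z up, the work surface at z = 0. Lengths are in m, angles in rad, forces in N, time in s.
With the tool pointing down it reaches from about 0.35 to 0.85 m from the base axis. Payload 8.1 kg.
Tool frame: the origin (TCP) lies between the finger pads; the fingertips stand 11 mm ahead of it and the grasp point (between the pads) lies 8 mm behind it (robot.tips_ahead is the distance from the TCP to the fingertips, in m); z points along the fingers, y is the line along which they close (so a half turn about z gives the same grasp; the last joint's range is limited). The gripper opens to 93 mm and grips with 3 to 60 N. Pads are 15 mm wide; open, the fingers measure 128 mm over their backs; the gripper's body (75 mm by 188 mm) begins 65 mm behind the grasp point.
Start: joints at [1.037, 0.13, 1.488, -0, 1.523, -0.085], TCP at [0.26, 0.541, 0.23] pointing down, gripper open.
Joint ranges: [-2.96, 2.96], [-0.89, 2.26], [0.02, 2.5], [-1.34, 4.48], [0, 2.73], [-2.66, 2.66]. Speed limits (rad/s): [2.39, 2.39, 2.79, 3.14, 3.14, 3.14].

INTERFACE

Orientations are given as a rotation vector (axis times angle).
In Python, from plant import robot gives the robot as it stands. The module is installed in compiled form; this text tells all that it offers.
- The arm moves only by the tool move_arm, never from a script. Its argument "deltas" is one flat list of numbers, 7 for each row, row after row: the shift along the tool's x, y, z in m, then the turn, a rotation vector about the tool's x, y, z in rad, then the opening, from 0 (shut) to 1 (fully open). A call has 1 to 12 rows; each row is the pose to reach, as a shift and turn from the pose commanded when the call began, along the tool's axes at that moment; what a row does not reach only later rows make up. A row lasts 1/8 s, in which the tool goes at most 62.5 mm and 10.7 degrees, less where a joint would pass 70% of its speed; a pose out of reach is approached as far as the arm can. A call with a gripper value outside its range is refused whole. The fingers move at their own pace and stop on an object; "squeeze" is the grip in N (left out, the last holds). Time passes only in rows, so rows that repeat a pose let the fingers close. It gives the time, the measured TCP pose, the force, the opening and the grip force at its end, in the units of the state.
- robot.read_state(): the state, without advancing time (a new reading comes with each control period).
- robot.read_camera(name): name is "scene" or "top" or "wrist"; returns (picture, depth): 480x640x3 uint8, red, green, blue; 480x640 float32, m along the optical axis (not along the pixel's ray), 0 where there is no reading.
- robot.camera_model(name): a dict with "K" (3x3 intrinsics, pixels), "R" (3x3) and "t" (3): a world point X has camera coordinates R X + t; the wrist camera has in their place "tool_from_camera" (4x4, takes a point from camera to tool coordinates, whose origin is the TCP and whose axes are the flange's). Camera axes: x right, y down, z forward; pixel columns grow to the right and rows downward; lengths in m; the calibration is good to about 2 mm. A picture is of the moment at which its call begins: read the wrist's pose just before it. camera_model takes no time and is no camera call.
- robot.close_job(): hands the job in; it is judged then, once.
Trained networks look in the newest picture that a camera, given by its name, has taken for a name from the list of things; names that differ only in an ending like _2 or _b are one class to them, and where a whole thing is asked for, a point or a joint stands for the part that bears it (a point fixed in the world has none). Each returns a list of dicts, best first, with "confidence" (0 to 1); they miss things now and then, are a little off and sometimes report something else, mostly with a low value. They report only what shows in the picture. A call takes as long as a camera call. They do not tell look-alikes from the thing itself.
- robot.recognise(camera, label): "uv" ([column, row] in pixels, amid what is visible of it).
The state is a dict: "t": time; "q": joint angles; "dq": joint speeds; "joint_torque": joint torques, N m; "tool_pos": TCP position; "orientation": TCP orientation; "force": force on the tool from outside, world axes, zero at the start; "wrist_torque": the same for the moment, N m; "opening": finger opening in m; "gripper_force": force on a finger pad.
Only numpy, scipy, OpenCV 4.12 (cv2) and the standard library are available. Lean on these libraries where they do the work, as an engineer would, in place of code of your own. Each camera call takes 0.05 s, during which the arm holds its last target. There are 200 camera calls.

TASK

I want to check that this bead homogeniser refuses to start while its lid is unlatched. Lift the spring plunger on its swivel mount, swing the machine round until the plunger drops home in the other hole and the control panel faces the far side of the bench, then fit the bayonet lid with the bar handle: lugs down into the slots, press against the spring, and twist clockwise halfway to the lock, never as far as the click. Keep the lid gripped there and finish while holding it (it springs back if let go), and leave the other things on the bench where they are.

Things in the scene. Friction and masses are not known exactly. Their poses are not given: they have to be found in the camera images.
- mount: Fixed swivel mount: round aluminium foot 176 mm across with a steel index quadrant (top 20 mm above the bench). Origin: centre of its underside, on the vertical swivel axis. Its x axis is where the control panel shall face (roughly the far side of the bench). Plunger holes at radius 115 mm: parking hole at -150 degrees, working hole at -90 degrees from x, counter-clockwise seen from above.
- working_hole (a point): Top of the working hole in the quadrant, 20 mm above the bench, 115 mm from the swivel axis: the plunger shall drop home here. The pin (8 mm) has 1.5 mm of play to either side along the swing.
- mill (a joint): Angle of the homogeniser (with its plate and plunger) on the mount, rad, growing counter-clockwise seen from above. Starts at 0 = plunger in the parking hole; 1.047 = in the working hole, panel along the mount's x axis. End stops -0.08 and 1.13. Stiff (0.25 N m, about 2 N at the plunger), stays where it is left; locked while the plunger is home.
- plunger (a joint): Lift of the spring index plunger, m: 0 = home (pin in a hole); 0.010 = pin tip level with the quadrant's top, where it rests if let go between the holes; 0.018 = upper stop. Lift 12 to 16 mm to swing. Spring 3.5 N at home, 8 N at the top; let go over a hole it snaps home.
- plunger_knob (a point): Centre of the plunger's upright black round pull knob (26 mm diameter, 26 mm tall; centre 75 mm above the bench when home), 115 mm from the swivel axis, at -90 degrees in the machine's frame. Flat arm 41 mm below it. The casing, 170 mm high, begins 63 mm from the knob's axis towards the swivel axis, so close the fingers along the direction of swing (tangentially).
- mill_mouth (a point): Centre of the homogeniser's open mouth, 170 mm above the bench, on the swivel axis, level with the top of its steel bayonet collar (bore 66 mm, 7 mm thick). x points out through the control panel, z up. The lid goes in with its bar at +35 degrees (counter-clockwise from x seen from above), is halfway with the bar along x (0 degrees) and clicks at -35 degrees. Casing 104 mm across, off-white.
- mill_slot (a point): Top outer edge of one of the two opposite lug slots of the collar (15 mm wide, out to radius 41 mm), at +35 degrees; the other is half a turn on. A long rib on the casing marks each. Lugs pass under the collar once the lid's origin is 16 mm or more below the mouth; the flange lands on the collar at 21.5 mm below. Aim for 18 to 19.5 mm while twisting and holding.
- mill_lock (a point): Top of the collar at one of the two lock places, at -35 degrees, where a lug would click up 3 mm into a pocket (not wanted); a short rib marks each. Inside the mouth a sprung plate meets the lid 10 mm down and pushes up 3 N at 16 mm, 6 N at 21.5 mm; twisting also loads an interlock spring (0.13 N m at halfway) that turns the lid back if let go.
- lid: Loose grey bayonet lid, 94 mm across, 59 mm high, about 0.16 kg, standing right way up. Origin: centre of its underside; z up; x along its grip bar (56 mm long, 14 mm thick, from 29 to 59 mm above the origin). Flange 94 mm across at 21.5 to 29 mm, plug 61 mm across below it. Two lugs at +x and -x, 10 mm wide, out to radius 38 mm, 3 to 9 mm high. Same after a half turn.
- lid_lug (a point): Top of the lid's +x lug, 36 mm from the lid's axis and 9 mm above its origin.
- dust_cover: Bystander: smaller round grey cover, 76 mm across, with a round knob, no bar, 32 mm high. Origin under its centre.
- mouse: Bystander: black computer mouse, 105 x 60 x 34 mm.
- screwdriver: Bystander: black-handled screwdriver, 200 mm long.
- sample_jar: Bystander: small jar with white cap, 52 mm across, 65 mm high.
- tape: Bystander: roll of paper tape, 90 mm across, 19 mm high.
- meter: Bystander: grey hand meter, 155 x 78 x 42 mm.
- screw_tray: Bystander: small aluminium tray, 110 x 75 x 28 mm.
- beaker: Bystander: glass beaker, 64 mm across, 80 mm high.
Mind the look-alikes: they are no part of the job. What is shaped like the lid but orange is not meant.

How it is judged:
By the outcome, as a careful person would: the job done as asked, in the order asked, and still so for the second after the job is handed in, while the arm keeps its last pose, push and grip.
It also fails if it takes over 61 s, if anything falls off the work surface, if the arm or the gripper's body presses on something with over 40 N, if the wrist force passes 120 N, or if a joint passes its speed limit or range.

## Working session

There is one attempt and no reset: what is moved stays moved. The work goes in short steps, Python scripts to look and compute and a tool call to move; the robot and the scene stay as the last step left them, time stands still between calls to the robot, and variables do not carry over. Pictures are saved under pics/ and viewed, at most 10 in all, crops included, and the job is handed in when it is done.

Besides the shell and the picture viewer there is one more tool, called in YAML: its name, and indented under it one key for each argument. move_arm: Moves the arm, as the interface text tells. Its arguments: {"type":"object","properties":{"deltas":{"type":"array","items":{"type":"number"}},"squeeze":{"type":"number"}},"required":["deltas"]}

```bash
ls; mkdir -p pics; cat > h.py <<'E'
import numpy as np, cv2
from plant import robot
from scipy.spatial.transform import Rotation as Rn
def snap(c,save=None):
    s=robot.read_state(); im,d=robot.read_camera(c)
    if save: cv2.imwrite('pics/'+save,im[:,:,::-1])
    return s,im,d
def toworld(c,uv,depth,s=None):
    m=robot.camera_model(c); K=np.array(m['K']); uv=np.atleast_2d(uv)
    p=np.c_[(uv[:,0]-K[0,2])/K[0,0],(uv[:,1]-K[1,2])/K[1,1],np.ones(len(uv))]*np.reshape(depth,(-1,1))
    if c=='wrist':
        T=np.array(m['tool_from_camera']); p=p@T[:3,:3].T+T[:3,3]
        return p@Rn.from_rotvec(s['orientation']).as_matrix().T+s['tool_pos']
    return (p-np.array(m['t']))@np.array(m['R'])
def cloud(c,d,s=None):
    v,u=np.nonzero(d>0); return np.c_[u,v],toworld(c,np.c_[u,v],d[v,u],s)
E
python3 - <<'E'
from h import *
s,im,d=snap('top','top1.png')
print(s['t'],s['tool_pos'],s['orientation'],d.min(),d.max())
for l in ['mount','plunger_knob','mill_mouth','mill_slot','mill_lock','lid','lid_lug','dust_cover','working_hole']:
    r=robot.recognise('top',l)
    for q in r[:3]:
        u,v=np.round(q['uv']).astype(int); print(l,round(q['confidence'],2),(u,v),toworld('top',[u,v],d[v,u]).round(3) if d[v,u]>0 else None)
print(robot.read_state()['t'])
snap('scene','scene1.png')
E
```

```text
pics
0.0 [0.26005219 0.54010975 0.22858216] [-6.98961214e-01 -3.06228271e+00  2.77219970e-03] 0.0 2.4125788
mount 0.65 (np.int64(367), np.int64(213)) [[ 0.509 -0.118  0.168]]
mount 0.31 (np.int64(213), np.int64(241)) [[0.473 0.236 0.056]]
plunger_knob 0.42 (np.int64(394), np.int64(238)) [[ 0.463 -0.182  0.092]]
mill_mouth 0.72 (np.int64(364), np.int64(211)) [[ 0.514 -0.111  0.169]]
mill_slot 0.82 (np.int64(369), np.int64(212)) [[ 0.511 -0.122  0.167]]
mill_slot 0.56 (np.int64(200), np.int64(143)) [[0.708 0.264 0.066]]
mill_lock 0.59 (np.int64(366), np.int64(208)) [[ 0.526 -0.118  0.136]]
lid 0.86 (np.int64(140), np.int64(271)) [[0.409 0.408 0.049]]
lid 0.74 (np.int64(278), np.int64(243)) [[0.463 0.084 0.061]]
lid 0.66 (np.int64(217), np.int64(245)) [[0.463 0.226 0.058]]
lid_lug 0.87 (np.int64(280), np.int64(242)) [[0.466 0.079 0.056]]
lid_lug 0.78 (np.int64(217), np.int64(242)) [[0.471 0.227 0.054]]
lid_lug 0.7 (np.int64(142), np.int64(268)) [[0.416 0.404 0.047]]
dust_cover 0.57 (np.int64(194), np.int64(207)) [[0.56  0.285 0.035]]
dust_cover 0.57 (np.int64(501), np.int64(226)) [[ 0.494 -0.45   0.016]]
working_hole 0.92 (np.int64(371), np.int64(210)) [[ 0.515 -0.126  0.169]]
working_hole 0.68 (np.int64(368), np.int64(209)) [[ 0.524 -0.123  0.135]]
working_hole 0.66 (np.int64(177), np.int64(303)) [[0.334 0.331 0.009]]
0.5
```

View pics/top1.png

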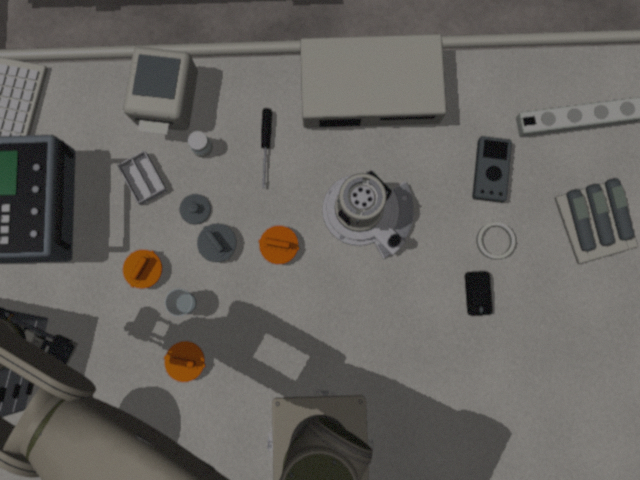

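View pics/scene1.png

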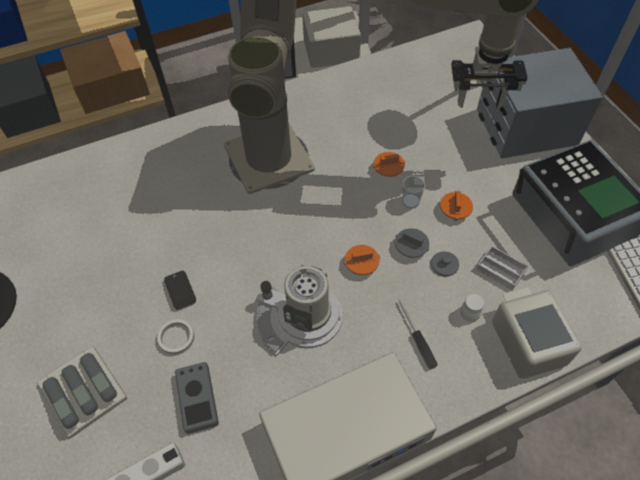

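The lid is the grey one with a bar at (216,242). The three orange ones are decoys and the grey knob cover at (195,208) is a bystander. The mill is at (362,200) with its knob at (394,240). Next I'll look at the lid from the wrist camera, then the mill.

```bash
cat >> h.py <<'E'
def delta(pos,yaw):
    """shift/turn in tool axes to bring TCP to pos, tool down, tool y at yaw (deg)"""
    s=robot.read_state(); R=Rn.from_rotvec(s['orientation']).as_matrix()
    y=np.array([np.cos(np.radians(yaw)),np.sin(np.radians(yaw)),0]); z=np.array([0,0,-1.]); x=np.cross(y,z)
    D=R.T@np.c_[x,y,z]
    out=np.r_[R.T@(np.array(pos)-s['tool_pos']),Rn.from_matrix(D).as_rotvec()]
    print('delta',out.round(4).tolist()); return out
E
python3 - <<'E'
from h import *
m=robot.camera_model('wrist'); print(np.round(m['tool_from_camera'],3),np.round(m['K'],1))
s,im,d=snap('top')
uv,P=cloud('top',d)
# mill top plane fit
m=(abs(P[:,0]-.52)<.1)&(abs(P[:,1]+.12)<.1)
k=m&(P[:,2]>.155)&(P[:,2]<.185); print(P[k].mean(0),P[k].min(0),P[k].max(0),k.sum())
k=m&(P[:,2]>.075)&(P[:,2]<.1); print('knob',P[k].mean(0),np.median(P[k],0),k.sum())
delta([.47-.0,.23,.30],20)
E
```

```text
[[ 0.001 -0.966 -0.259  0.069]
 [ 1.     0.001 -0.    -0.001]
 [ 0.001 -0.259  0.966 -0.156]
 [ 0.     0.     0.     1.   ]] [[382.8   0.  313.2]
 [  0.  382.8 243.2]
 [  0.    0.    1. ]]
[ 0.54658689 -0.10819439  0.16641629] [ 0.49244782 -0.16352835  0.15506165] [ 0.60084404 -0.05379434  0.18003046] 1498
knob [ 0.47834058 -0.15498765  0.08710483] [ 0.46804413 -0.17858098  0.087345  ] 175
delta [-0.3237, -0.1889, -0.0704, 0.0, 0.0, 0.7729]
```

move_arm:
  deltas: [-0.324,-0.189,-0.07,0,0,0.773,1,-0.324,-0.189,-0.07,0,0,0.773,1,-0.324,-0.189,-0.07,0,0,0.773,1,-0.324,-0.189,-0.07,0,0,0.773,1,-0.324,-0.189,-0.07,0,0,0.773,1,-0.324,-0.189,-0.07,0,0,0.773,1,-0.324,-0.189,-0.07,0,0,0.773,1,-0.324,-0.189,-0.07,0,0,0.773,1]

```text
t: 1.6
tool_pos: [0.4703, 0.2296, 0.2996]
orientation: [-1.804, -2.572, -0.0]
force: [-0.7, 0.6, -0.3]
opening: 0.0932
gripper_force: 0.0
```

```bash
python3 - <<'E'
from h import *
s,im,d=snap('wrist','lid1.png'); print(s['t'],s['tool_pos'],s['orientation'],s['force'])
np.savez('lid1.npz',im=im,d=d,p=s['tool_pos'],o=s['orientation'])
uv,P=cloud('wrist',d,s)
near=np.hypot(P[:,0]-.47,P[:,1]-.235)<.055
k=near&(P[:,2]>.05)&(P[:,2]<.066); b=P[k]
r=cv2.minAreaRect(b[:,:2].astype(np.float32)*1000); w=np.linalg.svd(b[:,:2]-b[:,:2].mean(0))[2][0] if k.sum()<5000 else np.linalg.eigh(np.cov(b[:,:2].T))[1][:,1]
print('bar',b.mean(0),r,np.degrees(np.arctan2(w[1],w[0])),k.sum())
k=near&(P[:,2]>.022)&(P[:,2]<.035); print('flange',cv2.minEnclosingCircle(P[k][:,:2].astype(np.float32)*1000),P[k][:,2].mean())
delta([.51,-.12,.40],-10)
E
```

```text
1.6 [0.47030178 0.22963021 0.29960862] [-1.80366646e+00 -2.57179126e+00 -4.14825299e-04] [-0.71544638  0.64450905 -0.25798335]
bar [0.47651223 0.23218108 0.05922228] ((476.817626953125, 231.38336181640625), (55.68361282348633, 14.288485527038574), 35.819515228271484) -143.70295608400366 737
flange ((477.0428466796875, 231.37664794921875), 49.260780334472656) 0.030267772698990742
delta [-0.343, -0.0821, -0.1008, -0.0007, -0.0004, 0.5236]
```

View pics/lid1.png

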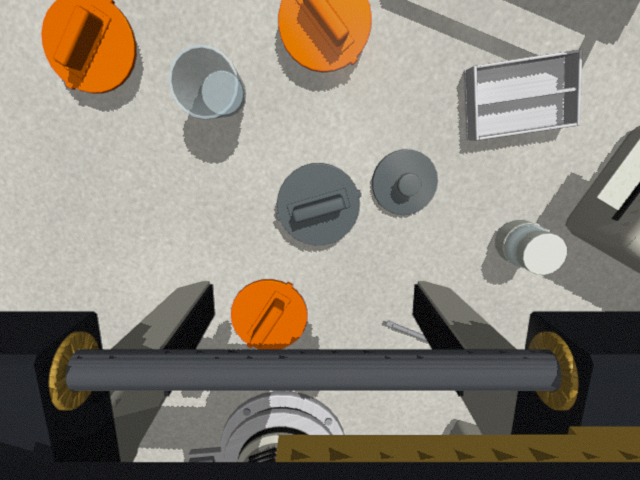

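Grey lid at pixel (317,205): bar centre (0.4768, 0.2314), angle 36°, 55.7 x 14.3 mm, which matches the given sizes. Now the mill.

move_arm:
  deltas: [-0.352,-0.085,-0.12,0,0,-0.384,1,-0.352,-0.085,-0.12,0,0,-0.384,1,-0.352,-0.085,-0.12,0,0,-0.384,1,-0.352,-0.085,-0.12,0,0,-0.384,1,-0.352,-0.085,-0.12,0,0,-0.384,1,-0.352,-0.085,-0.12,0,0,-0.384,1,-0.352,-0.085,-0.12,0,0,-0.384,1,-0.352,-0.085,-0.12,0,0,-0.384,1]

```text
t: 2.65
tool_pos: [0.511, -0.1294, 0.4192]
orientation: [-1.277, -2.869, -0.001]
force: [0.2, -0.2, 0.3]
opening: 0.093
gripper_force: 0.0
```

```bash
python3 - <<'E'
from h import *
s,im,d=snap('wrist','mill1.png'); print(s['t'],s['tool_pos'],s['orientation'],s['force'])
np.savez('mill1.npz',im=im,d=d,p=s['tool_pos'],o=s['orientation'])
uv,P=cloud('wrist',d,s)
near=np.hypot(P[:,0]-.54,P[:,1]+.11)<.16
hist,e=np.histogram(P[near][:,2],np.arange(0,.21,.005)); print(dict(zip(e.round(3).tolist(),hist.tolist())))
for n,lo,hi in [('top',.163,.18),('knob',.083,.1),('quad',.015,.024)]:
    k=near&(P[:,2]>lo)&(P[:,2]<hi); print(n,k.sum(),P[k].mean(0),cv2.minEnclosingCircle(P[k][:,:2].astype(np.float32)*1000), uv[k].mean(0))
E
```

```text
2.65 [ 0.511036   -0.12937133  0.41922878] [-1.27741182e+00 -2.86940289e+00 -6.73538912e-04] [ 0.16016459 -0.22097699  0.31818796]
{0.0: 17430, 0.005: 88, 0.01: 1697, 0.015: 327, 0.02: 1756, 0.025: 7, 0.03: 1549, 0.035: 1660, 0.04: 66, 0.045: 54, 0.05: 244, 0.055: 92, 0.06: 8, 0.065: 21, 0.07: 35, 0.075: 20, 0.08: 28, 0.085: 290, 0.09: 48, 0.095: 17, 0.1: 11, 0.105: 8, 0.11: 33, 0.115: 11, 0.12: 31, 0.125: 38, 0.13: 145, 0.135: 501, 0.14: 24, 0.145: 96, 0.15: 881, 0.155: 310, 0.16: 1599, 0.165: 924, 0.17: 3172, 0.175: 0, 0.18: 0, 0.185: 0, 0.19: 0, 0.195: 0, 0.2: 0}
top 4169 [ 0.54806569 -0.10909381  0.17050243] ((549.6137084960938, -110.782470703125), 55.841941833496094) [351.23674742 216.17462221]
knob 368 [ 0.46873204 -0.17722432  0.08898007] ((498.091064453125, -130.69393920898438), 79.47392272949219) [263.58967391 202.43478261]
quad 2078 [ 0.53085308 -0.21080831  0.02094288] ((540.3570556640625, -139.14283752441406), 112.78660583496094) [286.23532243 239.07892204]
```

View pics/mill1.png

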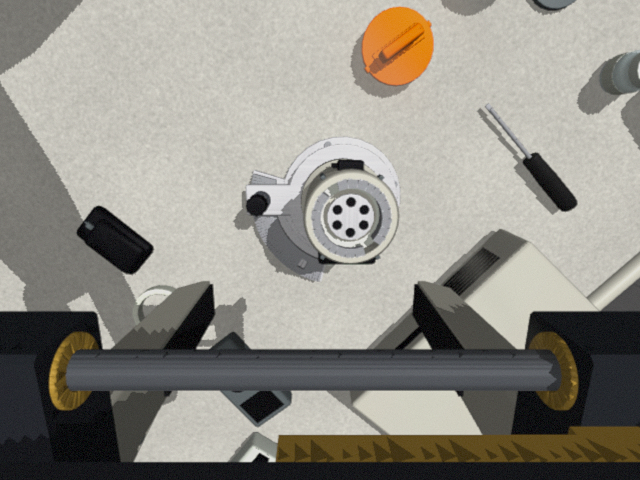

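```bash
python3 - <<'E'
from h import *
z=np.load('mill1.npz'); s={'tool_pos':z['p'],'orientation':z['o']}; im,d=z['im'],z['d']
uv,P=cloud('wrist',d,s)
near=np.hypot(P[:,0]-.549,P[:,1]+.11)<.07
T=P[near&(P[:,2]>.155)]
from scipy.optimize import least_squares
def circ(Q,c0,r0):
    return least_squares(lambda p:np.hypot(Q[:,0]-p[0],Q[:,1]-p[1])-p[2],[*c0,r0],loss='soft_l1',f_scale=.001).x
a=np.arctan2(T[:,1]+.11,T[:,0]-.549); r=np.hypot(T[:,1]+.11,T[:,0]-.549)
b=((a+np.pi)/(2*np.pi)*72).astype(int)
E=np.array([T[b==i][np.argmax(r[b==i])] for i in range(72) if (b==i).any()])
I=np.array([T[b==i][np.argmin(r[b==i])] for i in range(72) if (b==i).any()])
print('outer',circ(E,[.549,-.11],.052),'inner',circ(I,[.549,-.11],.033),'zmin/max',T[:,2].min(),np.percentile(T[:,2],99))
k=(np.hypot(P[:,0]-.466,P[:,1]+.181)<.025)&(P[:,2]>.083)&(P[:,2]<.1)
kn=P[k]; print('knob',kn.mean(0),cv2.minEnclosingCircle(kn[:,:2].astype(np.float32)*1000))
# rectified top view about centre, 0.4mm/px
cx,cy,_=circ(E,[.549,-.11],.052)
m=robot.camera_model('wrist');K=np.array(m['K']);TC=np.array(m['tool_from_camera'])
R=Rn.from_rotvec(s['orientation']).as_matrix()
g=np.arange(-300,300)*.0005; X,Y=np.meshgrid(cx+g,cy+g); # cols x, rows y
def rect(h):
    W=np.stack([X,Y,np.full_like(X,h)],-1)
    c=((W-s['tool_pos'])@R-TC[:3,3])@TC[:3,:3]
    return cv2.remap(im,(c[...,0]/c[...,2]*K[0,0]+K[0,2]).astype(np.float32),(c[...,1]/c[...,2]*K[1,1]+K[1,2]).astype(np.float32),cv2.INTER_CUBIC)[::-1]
A=rect(.17)
B=cv2.resize(A[170:430,170:430],(600,600),interpolation=cv2.INTER_CUBIC)
cv2.imwrite('pics/rect.png',B[:,:,::-1])
E
```

```text
outer [ 0.54887961 -0.11040459  0.05232895] inner [ 0.54910068 -0.11005673  0.00407737] zmin/max 0.15500099595545702 0.5295389852445737
knob [ 0.46450428 -0.18693038  0.08856344] ((464.1952819824219, -187.72158813476562), 13.638800621032715)
```

View pics/rect.png

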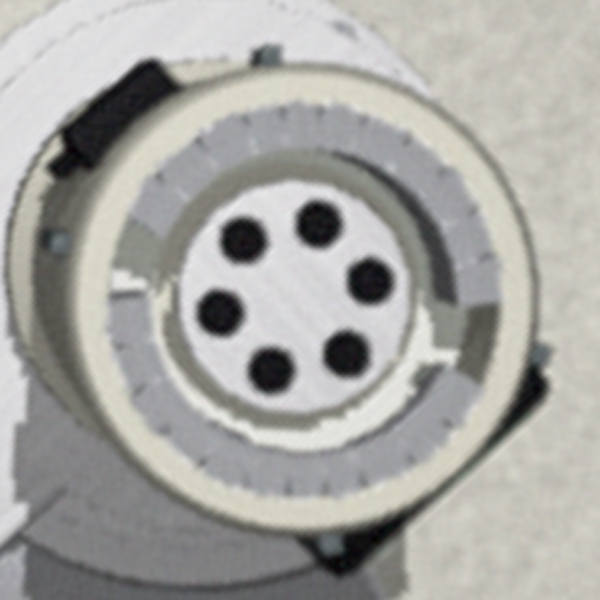

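Rectified view: collar centre (304,298), slots near (483,340) and (118,255), i.e. at -13° and 167°. That puts the panel at -48°, which agrees with the knob at -137.6° and radius 0.114.

```bash
python3 - <<'E'
from h import *
delta([.4641,-.1879,.25],-47.6)
E
```

```text
delta [-0.013, -0.0746, 0.1689, -0.0011, -0.0011, 1.565]
```

move_arm:
  deltas: [-0.013,-0.0746,0.169,-0.001,-0.001,1.565,1,-0.013,-0.0746,0.169,-0.001,-0.001,1.565,1,-0.013,-0.0746,0.169,-0.001,-0.001,1.565,1,-0.013,-0.0746,0.169,-0.001,-0.001,1.565,1,-0.013,-0.0746,0.169,-0.001,-0.001,1.565,1,-0.013,-0.0746,0.169,-0.001,-0.001,1.565,1,-0.013,-0.0746,0.169,-0.001,-0.001,1.565,1,-0.013,-0.0746,0.169,-0.001,-0.001,1.565,1,-0.013,-0.0746,0.169,-0.001,-0.001,1.565,1,-0.013,-0.0746,0.229,-0.001,-0.001,1.565,1,-0.013,-0.0746,0.269,-0.001,-0.001,1.565,1]

```text
t: 4.08
tool_pos: [0.4635, -0.1865, 0.1479]
orientation: [-2.927, -1.139, 0.001]
force: [0.0, -0.4, -0.3]
opening: 0.0928
gripper_force: 0.0
```

```bash
python3 - <<'E'
from h import *
delta([.4641,-.1879,.069],-47.6); s=robot.read_state(); print(s['tool_pos'],s['force'])
s,im,d=snap('wrist','knob.png'); uv,P=cloud('wrist',d,s)
k=(np.hypot(P[:,0]-.464,P[:,1]+.188)<.03)&(P[:,2]>.08)&(P[:,2]<.1)
if k.sum(): print('knob',k.sum(),P[k].mean(0),cv2.minEnclosingCircle(P[k][:,:2].astype(np.float32)*1000))
E
```

```text
delta [-0.0005, 0.0015, 0.0789, -0.0008, 0.0001, 0.0019]
[ 0.46345238 -0.18651374  0.14790447] [ 0.01679581 -0.42613007 -0.27243216]
knob 1529 [ 0.46503194 -0.18683788  0.088169  ] ((464.1053771972656, -187.89122009277344), 14.016593933105469)
```

View pics/knob.png

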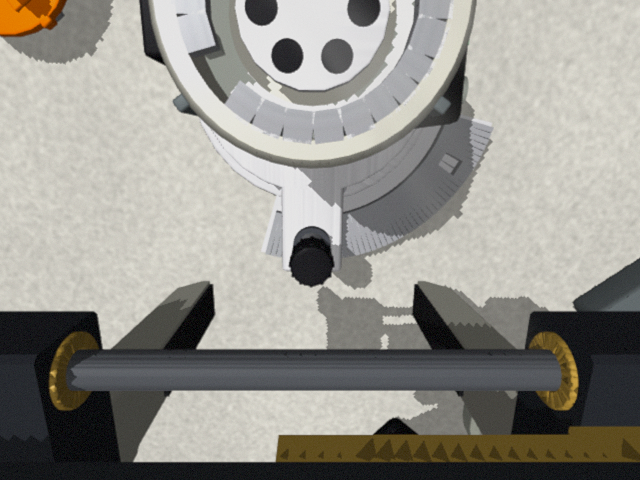

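The knob at (312,262) sits midway between the fingers, and the working hole shows at (450,162). Descending and gripping.

move_arm:
  deltas: [0,0.001,0.04,0,0,0.002,1,0,0.001,0.079,0,0,0.002,1,0,0.001,0.079,0,0,0.002,0.2,0,0.001,0.079,0,0,0.002,0.2,0,0.001,0.079,0,0,0.002,0.2,0,0.001,0.079,0,0,0.002,0.2,0,0.001,0.079,0,0,0.002,0.1,0,0.001,0.079,0,0,0.002,0.1]
  squeeze: 35

```text
t: 5.12
tool_pos: [0.4648, -0.1906, 0.0719]
orientation: [2.93, 1.131, 0.001]
force: [0.3, -0.9, -0.7]
opening: 0.0378
gripper_force: 0.0
```

```bash
python3 - <<'E'
from h import *
im=cv2.imread('pics/knob.png')
# working hole, pixel (450,162), plane z=.02, from pose of that picture
s={'tool_pos':np.array([.46345,-.18651,.1479]),'orientation':np.array([-2.927,-1.139,.001])}
a=toworld('wrist',[450,162],.1,s)[0];b=toworld('wrist',[450,162],.3,s)[0]; t=(.02-a[2])/(b[2]-a[2]); h=a+t*(b-a)
c=np.array([.549,-.1104]); print(h,np.hypot(*(h[:2]-c)),np.degrees(np.arctan2(*(h[:2]-c)[::-1])))
s=robot.read_state(); print(s['tool_pos'],s['force'],s['opening'],s['gripper_force'],s['q'])
E
```

```text
[ 0.57412708 -0.22312367  0.02      ] 0.115490241766252 -77.43371897162584
[ 0.46476295 -0.19062624  0.07185322] [ 0.26154937 -0.94567785 -0.7413782 ] 0.037765012644972465 0.0 [-4.91012331e-01  2.99726955e-03  1.92033419e+00 -4.66621543e-04
  1.21680247e+00  3.43323680e-01]
```

move_arm:
  deltas: [-0.001,-0.002,0.002,0,0,0,0.1,-0.001,-0.002,0.002,0,0,0,0.1,-0.001,-0.002,0.002,0,0,0,0.1,-0.001,-0.002,0.002,0,0,0,0.1]

```text
t: 5.62
tool_pos: [0.4617, -0.1888, 0.0693]
orientation: [-2.93, -1.131, 0.001]
force: [-4.2, 3.7, 5.3]
opening: 0.0253
gripper_force: 35.0
```

```bash
python3 - <<'E'
from h import *
s=robot.read_state(); print(s['tool_pos'],s['force'],s['opening'],s['gripper_force'])
R=Rn.from_rotvec(s['orientation']).as_matrix(); print(np.degrees(np.arctan2(R[1,1],R[0,1])))
# arc rows: centre c, from knob angle a0 by 60.1 deg, lift .014 first; rows in tool axes, lead after measured start
c=np.array([.549,-.1104]); p0=s['tool_pos'].copy(); v=p0[:2]-c
print('tcp r,ang',np.hypot(*v),np.degrees(np.arctan2(v[1],v[0])))
for th in np.r_[np.arange(6,61,6),59,60]:
    q=np.radians(th); w=np.array([[np.cos(q),-np.sin(q)],[np.sin(q),np.cos(q)]])@v+c
    dl=R.T@(np.r_[w,p0[2]]-p0); print(th,dl.round(4),round(-q,4))
E
```

```text
[ 0.4617105  -0.18882154  0.0692901 ] [-4.19540302  3.71219744  5.25872037] 0.02529731815045488 35.00105559825897
-47.779518612934226
tcp r,ang 0.117343063146477 -138.06324060029414
6 [ 0.0006  0.0123 -0.    ] -0.1047
12 [ 0.0024  0.0244 -0.    ] -0.2094
18 [ 0.0056  0.0363 -0.    ] -0.3142
24 [ 0.0099  0.0478 -0.0001] -0.4189
30 [ 0.0154  0.0587 -0.0001] -0.5236
36 [ 0.0221  0.0691 -0.0001] -0.6283
42 [ 0.0298  0.0787 -0.0001] -0.733
48 [ 0.0384  0.0874 -0.0001] -0.8378
54 [ 0.0479  0.0952 -0.0001] -0.9425
60 [ 5.820e-02  1.019e-01 -1.000e-04] -1.0472
59 [ 5.640e-02  1.009e-01 -1.000e-04] -1.0297
60 [ 5.820e-02  1.019e-01 -1.000e-04] -1.0472
```

move_arm:
  deltas: [0,0.001,-0.007,0,0,0,0.1,0,0.001,-0.014,0,0,0,0.1,0,0.001,-0.014,0,0,0,0.1]

```text
t: 6.0
tool_pos: [0.4626, -0.1898, 0.0831]
orientation: [-2.93, -1.132, 0.001]
force: [0.0, 3.5, -7.0]
opening: 0.0254
gripper_force: 35.0
```

```bash
python3 - <<'E'
from h import *
s=robot.read_state(); print(s['tool_pos'],s['force'],s['opening'],s['gripper_force'])
E
```

```text
[ 0.46255187 -0.18979578  0.08306232] [ 0.0095548   3.46618268 -7.03343503] 0.02544284421296889 34.998266100883484
```

move_arm:
  deltas: [0.0006,0.0123,0,0,0,-0.105,0.1,0.0024,0.0244,0,0,0,-0.209,0.1,0.0056,0.0363,0,0,0,-0.314,0.1,0.0099,0.0478,0,0,0,-0.419,0.1,0.0154,0.0587,0,0,0,-0.524,0.1,0.0221,0.0691,0,0,0,-0.628,0.1,0.0298,0.0787,0,0,0,-0.733,0.1,0.0384,0.0874,0,0,0,-0.838,0.1,0.0479,0.0952,0,0,0,-0.942,0.1,0.0479,0.0952,0,0,0,-0.942,0.1]

```text
t: 7.25
tool_pos: [0.5623, -0.2257, 0.0816]
orientation: [-2.092, -2.338, -0.002]
force: [-0.3, 13.0, -6.4]
opening: 0.0252
gripper_force: 35.0
```

```bash
cat > st.py <<'E'
from h import *
s=robot.read_state(); print(s['t'],s['tool_pos'],s['force'],s['wrist_torque'],s['opening'],s['gripper_force'])
R=Rn.from_rotvec(s['orientation']).as_matrix(); print('yaw',np.degrees(np.arctan2(R[1,1],R[0,1])),'z',R[:,2])
v=s['tool_pos'][:2]-[.549,-.1104]; print('r,ang',np.hypot(*v),np.degrees(np.arctan2(v[1],v[0])))
E
python3 st.py
```

```text
7.25 [ 0.56227437 -0.22568261  0.08163466] [-0.25337101 13.00404422 -6.42764742] [ 2.01458901 -0.06650102  0.19078001] 0.02523959955461046 34.997817277908325
yaw 6.345067316396395 z [-0.00217282  0.00406078 -0.99998939]
r,ang 0.11604434328605767 -83.43152806786566
```

move_arm:
  deltas: [0.002,0.006,-0.001,0,0,-0.053,0.1,0.0027,0.0122,-0.001,0,0,-0.107,0.1,0.0027,0.0122,-0.001,0,0,-0.107,0.1,0.0027,0.0122,0.003,0,0,-0.107,0.1,0.0027,0.0122,0.006,0,0,-0.107,0.1,0.0027,0.0122,0.006,0,0,-0.107,0.1]

```text
t: 8.0
tool_pos: [0.5736, -0.2234, 0.0761]
orientation: [-1.969, -2.445, -0.0]
force: [-0.8, 6.8, -7.2]
opening: 0.0253
gripper_force: 35.0
```

```bash
python3 st.py
```

```text
8.0 [ 0.57362917 -0.22344878  0.07608725] [-0.78234449  6.80134851 -7.19168978] [ 1.04764511  0.16190039 -0.04970017] 0.025295419291348223 34.99843418598175
yaw 12.327674141748586 z [-0.00163413  0.00143398 -0.99999764]
r,ang 0.11570056965038644 -77.70941124934652
```

move_arm:
  deltas: [0.001,0,0.004,0,0,0,0.1,0.001,0,0.007,0,0,0,0.1,0.001,0,0.007,0,0,0,0.1]

```text
t: 8.38
tool_pos: [0.5736, -0.2234, 0.0698]
orientation: [-1.97, -2.446, 0.001]
force: [-2.0, 3.9, -6.4]
opening: 0.0253
gripper_force: 35.0
```

```bash
python3 st.py
```

```text
8.375 [ 0.57359491 -0.22338188  0.06975472] [-2.04734901  3.88453104 -6.35862292] [ 0.62105249  0.49982665 -0.05016752] 0.02529736223517535 34.99855041503906
yaw 12.312315244030566 z [-9.34063529e-04  2.57333104e-05 -9.99999563e-01]
r,ang 0.11562791115524143 -77.71894010652
```

move_arm:
  deltas: [0,0,0,0,0,0,0.6,0,0,0,0,0,0,1,0,0,0,0,0,0,1,0,0,0,0,0,0,1,0,0,-0.06,0,0,0,1,0,0,-0.08,0,0,0,1,0,0,-0.08,0,0,0,1]

```text
t: 9.25
tool_pos: [0.5758, -0.2245, 0.1532]
orientation: [1.967, 2.442, 0.001]
force: [0.2, -0.4, -0.4]
opening: 0.0902
gripper_force: 0.0
```

```bash
python3 st.py; python3 - <<'E'
from h import *
s,im,d=snap('wrist','knob2.png'); uv,P=cloud('wrist',d,s)
k=(np.hypot(P[:,0]-.574,P[:,1]+.223)<.03)&(P[:,2]>.08)&(P[:,2]<.12)
print('knob',k.sum(),P[k].mean(0),np.median(P[k][:,2]),cv2.minEnclosingCircle(P[k][:,:2].astype(np.float32)*1000))
E
```

```text
9.25 [ 0.57583952 -0.22447789  0.15324293] [ 0.15349831 -0.44435345 -0.40737278] [-0.05728501  0.07957293  0.02419344] 0.09020319987496397 0.0
yaw 12.317768619668628 z [ 0.00523264 -0.00313903 -0.99998138]
r,ang 0.11719268566329043 -76.7605922347106
knob 1484 [ 0.5745967  -0.22140577  0.08820812] 0.08869067634493427 ((575.0317993164062, -222.65451049804688), 13.984719276428223)
```

View pics/knob2.png

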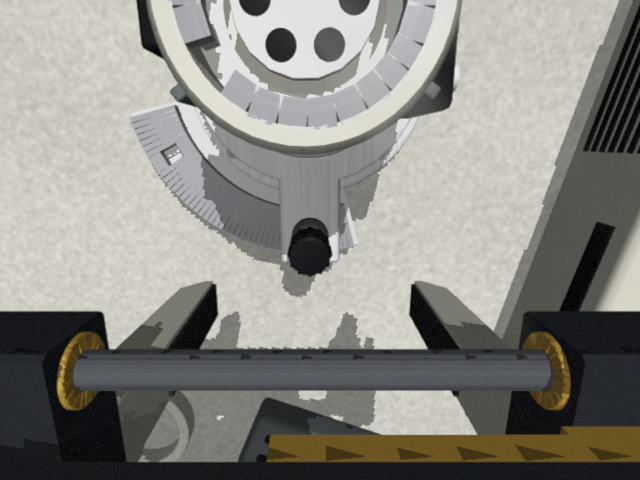

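Knob top at 88 mm is the same height as when it was home before, at -77°, and the parking hole at (172,153) is empty. The plunger is seated in the working hole. Now to the lid.

```bash
python3 - <<'E'
from h import *
delta([.4768,.2314,.25],-53.9)
E
```

```text
delta [0.4655, 0.0017, -0.1, 0.0025, 0.0008, 1.1557]
```

move_arm:
  deltas: [0,0,-0.06,0,0,0,1,0.02,0,-0.12,0,0,0.1,1,0.466,0.0017,-0.13,0.0025,0.001,1.156,1,0.466,0.0017,-0.13,0.0025,0.001,1.156,1,0.466,0.0017,-0.13,0.0025,0.001,1.156,1,0.466,0.0017,-0.13,0.0025,0.001,1.156,1,0.466,0.0017,-0.12,0.0025,0.001,1.156,1,0.466,0.0017,-0.1,0.0025,0.001,1.156,1,0.466,0.0017,-0.1,0.0025,0.001,1.156,1,0.466,0.0017,-0.1,0.0025,0.001,1.156,1,0.466,0.0017,-0.05,0.0025,0.001,1.156,1,0.466,0.0017,-0.0,0.0025,0.001,1.156,1]

```text
t: 10.8
tool_pos: [0.4753, 0.2323, 0.1469]
orientation: [-2.986, -0.975, 0.004]
force: [0.1, 1.1, -0.3]
opening: 0.0928
gripper_force: 0.0
```

```bash
python3 st.py; python3 - <<'E'
from h import *
s,im,d=snap('wrist','lid2.png'); uv,P=cloud('wrist',d,s)
near=np.hypot(P[:,0]-.4768,P[:,1]-.2314)<.04
k=near&(P[:,2]>.05)&(P[:,2]<.066); b=P[k]
print(k.sum(),cv2.minAreaRect(b[:,:2].astype(np.float32)*1000))
delta([.4768,.2314,.044],-53.9)
E
```

```text
10.8 [0.47533095 0.23226939 0.14688143] [ 0.12898127  1.12931125 -0.34431029] [0.0082436  0.11683323 0.00474227] 0.09279613645175605 0.0
yaw -53.83085081879925 z [-2.92061154e-03 -5.10095565e-05 -9.99995734e-01]
r,ang 0.35049884922548885 102.13310204640449
1686 ((476.7900390625, 231.3321533203125), (55.524044036865234, 13.694706916809082), 35.916316986083984)
delta [0.0066, 0.003, 0.0946, -0.0048, 0.0134, 0.0006]
```

```bash
python3 st.py; python3 -c "
from h import *
delta([.4768,.2314,.044],-53.9)"
```

```text
10.85 [0.47099452 0.2303014  0.13868733] [-2.2773026  -1.31768611 -5.89234429] [-0.05497046  0.24270476  0.05259277] 0.09303119454312207 0.0
yaw -53.870097496114425 z [-0.01362891 -0.00401421 -0.99989906]
r,ang 0.34951723452136774 102.8959167700601
delta [0.0066, 0.003, 0.0946, -0.0048, 0.0134, 0.0006]
```

move_arm:
  deltas: [0,0,0,0,0,0,1,0,0,0,0,0,0,1]

```text
t: 11.1
tool_pos: [0.4776, 0.2322, 0.1521]
orientation: [-2.986, -0.972, -0.002]
force: [0.6, 0.2, 0.5]
opening: 0.0928
gripper_force: 0.0
```

```bash
python3 st.py; python3 -c "
from h import *
delta([.4768,.2314,.044],-53.9)"
```

```text
11.1 [0.47764097 0.23218129 0.15213335] [0.62521071 0.1567497  0.48948651] [-0.03083548  0.09732894  0.04552809] 0.09283152695661319 0.0
yaw -53.93169338564321 z [ 0.00112661  0.00156373 -0.99999814]
r,ang 0.3499343517358325 101.76635449271554
delta [-0.0013, 0.0002, 0.1081, -0.0006, -0.0018, -0.0006]
```

move_arm:
  deltas: [-0.001,0,0.04,0,-0.002,0,1,-0.001,0,0.07,0,-0.002,0,0.8,-0.001,0,0.09,0,-0.002,0,0.6,-0.001,0,0.1,0,-0.002,0,0.5,-0.001,0,0.106,0,-0.002,0,0.5,-0.001,0,0.108,0,-0.002,0,0.05,-0.001,0,0.108,0,-0.002,0,0.05,-0.001,0,0.108,0,-0.002,0,0.05,-0.001,0,0.108,0,-0.002,0,0.05,-0.001,0,0.108,0,-0.002,0,0.05]
  squeeze: 40

```text
t: 12.35
tool_pos: [0.4758, 0.2316, 0.0426]
orientation: [-2.986, -0.973, 0.003]
force: [-1.1, 1.3, 2.0]
opening: 0.0136
gripper_force: 40.0
```

```bash
python3 st.py
```

```text
12.35 [0.47575614 0.23162931 0.04255733] [-1.100352    1.34437341  2.02689221] [0.10038297 0.31582837 0.02323726] 0.01363216355562746 40.000576972961426
yaw -53.91435535432303 z [-2.29688796e-03 -3.98887567e-05 -9.99997361e-01]
r,ang 0.34978381239620865 102.08704807999978
```

```bash
python3 - <<'E'
from h import *
delta([.5485,-.1109,.29],-42.4)
E
```

```text
delta [-0.1434, 0.3193, -0.2476, -0.0015, 0.0017, -0.201]
```

move_arm:
  deltas: [0,0,-0.03,0,0,0,0.05,0,0,-0.08,0,0,0,0.05,0,0,-0.14,0,0,0,0.05,0,0,-0.2,0,0,0,0.05,-0.02,0.04,-0.24,0,0,-0.03,0.05,-0.04,0.09,-0.248,0,0,-0.06,0.05,-0.065,0.145,-0.248,0,0,-0.1,0.05,-0.09,0.2,-0.248,0,0,-0.14,0.05,-0.115,0.255,-0.248,0,0,-0.18,0.05,-0.133,0.295,-0.248,0,0,-0.2,0.05,-0.141,0.314,-0.248,-0.001,0.001,-0.201,0.05,-0.1434,0.3193,-0.248,-0.0015,0.0017,-0.201,0.05]

```text
t: 13.85
tool_pos: [0.5483, -0.1115, 0.2897]
orientation: [-2.875, -1.265, 0.002]
force: [0.2, -0.4, -2.0]
opening: 0.0139
gripper_force: 40.0
```

move_arm:
  deltas: [0,0,0,0,0,0,0.05,0,0,0,0,0,0,0.05,0,0,0,0,0,0,0.05]

```text
t: 14.22
tool_pos: [0.5485, -0.1099, 0.2904]
orientation: [2.873, 1.27, -0.0]
force: [1.0, -0.2, -2.4]
opening: 0.0138
gripper_force: 40.0
```

```bash
python3 st.py; python3 - <<'E'
from h import *
s,im,d=snap('wrist','ins.png'); uv,P=cloud('wrist',d,s)
near=np.hypot(P[:,0]-.549,P[:,1]+.11)<.06
k=near&(P[:,2]>.25)&(P[:,2]<.31); print(k.sum(), P[k].mean(0) if k.any() else 0)
delta([.5485,-.1109,.23],-42.4)
E
```

```text
14.225 [ 0.5484737  -0.10987832  0.29037031] [ 0.95297891 -0.245919   -2.37843528] [-0.13049244  0.12594374  0.00824506] 0.013758359863647035 39.99954879283905
yaw -42.31508087087078 z [-1.38885457e-04 -2.79114419e-04 -9.99999951e-01]
r,ang 0.0007410385565216907 135.2522877912606
19483 [ 0.56271172 -0.09799978  0.28500555]
delta [-0.0006, 0.0006, 0.0604, 0.0001, 0.0004, 0.0013]
```

View pics/ins.png

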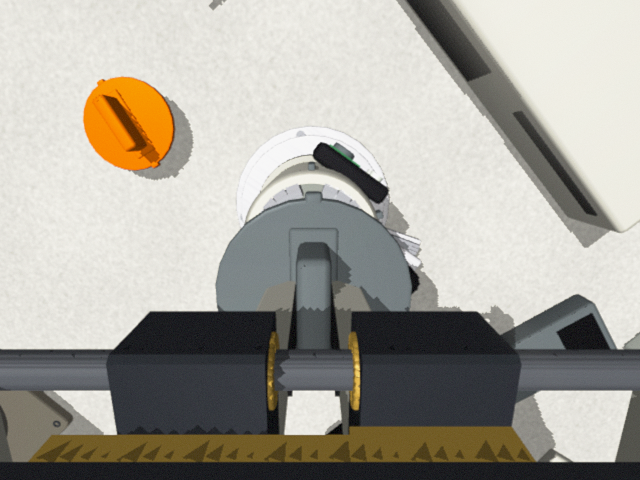

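The lid is held level over the mouth. Its lug at (314,195) lines up with the long rib at (312,165), and the panel is on the far side. Checking the lid centre before inserting.

```bash
python3 - <<'E'
from h import *
from scipy.optimize import least_squares
s,im,d=snap('wrist'); uv,P=cloud('wrist',d,s); t=s['tool_pos']
k=(P[:,2]>.268)&(P[:,2]<.284)&(np.hypot(P[:,0]-t[0],P[:,1]-t[1])<.06); T=P[k]; print(T[:,2].mean())
a=np.arctan2(T[:,1]-t[1],T[:,0]-t[0]); r=np.hypot(T[:,1]-t[1],T[:,0]-t[0]); b=((a+np.pi)/(2*np.pi)*120).astype(int)
E=np.array([T[b==i][np.argmax(r[b==i])] for i in range(120) if (b==i).any() and r[b==i].max()>.042])
f=least_squares(lambda p:np.hypot(E[:,0]-p[0],E[:,1]-p[1])-.047,t[:2],loss='soft_l1',f_scale=.0005).x
print(t,f,len(E))
# collar/casing visible arc below
k=(P[:,2]>.163)&(P[:,2]<.174)&(np.hypot(P[:,0]-.549,P[:,1]+.11)<.06); T=P[k]; print(k.sum())
r=np.hypot(T[:,1]+.11,T[:,0]-.549);a=np.arctan2(T[:,1]+.11,T[:,0]-.549);b=((a+np.pi)/(2*np.pi)*120).astype(int)
E=np.array([T[b==i][np.argmax(r[b==i])] for i in range(120) if (b==i).sum()>3])
if len(E)>3: print(least_squares(lambda p:np.hypot(E[:,0]-p[0],E[:,1]-p[1])-.0523,[.549,-.11],loss='soft_l1',f_scale=.0005).x,len(E))
E
```

```text
0.27803747662519834
[ 0.54847557 -0.11006997  0.29036537] [ 0.55010555 -0.11202701] 67
2872
[ 0.54916847 -0.11155416] 51
```

move_arm:
  deltas: [0,-0.001,0.02,0,0,0,0.05,0,-0.001,0.045,0,0,0,0.05,0,-0.001,0.06,0,0,0,0.05,0,-0.001,0.067,0,0,0,0.05,0,-0.001,0.072,0,0,0,0.05,0,-0.001,0.077,0,0,0,0.05,0,-0.001,0.081,0,0,0,0.05,0,-0.001,0.084,0,0,0,0.05,0,-0.001,0.086,0,0,0,0.05,0,-0.001,0.086,0,0,0,0.05]

```text
t: 15.58
tool_pos: [0.5476, -0.1103, 0.2041]
orientation: [2.874, 1.268, -0.001]
force: [0.0, 1.3, -2.4]
opening: 0.014
gripper_force: 40.0
```

```bash
python3 st.py
```

```text
15.575 [ 0.54761696 -0.11029716  0.20409346] [ 0.02115809  1.28296321 -2.35744794] [-0.02195545  0.08410076 -0.01141813] 0.013963876164442003 39.99957025051117
yaw -42.3975909619141 z [-5.54829834e-04 -3.35472487e-04 -9.99999790e-01]
r,ang 0.0013868531972447773 175.74744660736155
```

move_arm:
  deltas: [0,0,0.003,0,0,0,0.05,0,0,0.006,0,0,0,0.05,0,0,0.009,0,0,0,0.05,0,0,0.0105,0,0,0,0.05,0,0,0.0105,0,0,0,0.05]

```text
t: 16.2
tool_pos: [0.5479, -0.1104, 0.194]
orientation: [2.874, 1.268, 0.0]
force: [0.8, -0.1, 2.8]
opening: 0.0136
gripper_force: 40.0
```

```bash
python3 st.py
```

```text
16.2 [ 0.54792978 -0.11036645  0.19400405] [ 0.78569635 -0.14731529  2.75541318] [ 0.00619292 -0.0445846   0.03920416] 0.013647784276133963 40.000566244125366
yaw -42.39857677818846 z [ 2.72495658e-04 -5.11536823e-04 -9.99999832e-01]
r,ang 0.0010707433080397758 178.20450686917286
```

move_arm:
  deltas: [0,0,0,0,0,0.08,0.05,0,0,0,0,0,0.18,0.05,0,0,0,0,0,0.28,0.05,0,0,0,0,0,0.38,0.05,0,0,0,0,0,0.48,0.05,0,0,0,0,0,0.56,0.05,0,0,0,0,0,0.6,0.05,0,0,0,0,0,0.611,0.05,0,0,0,0,0,0.611,0.05]
  squeeze: 50

```text
t: 17.32
tool_pos: [0.5474, -0.1098, 0.1938]
orientation: [-3.122, -0.346, 0.001]
force: [-2.2, 4.5, 4.8]
opening: 0.0136
gripper_force: 50.0
```

```bash
python3 st.py; python3 - <<'E'
from h import *
s,im,d=snap('wrist','end.png'); uv,P=cloud('wrist',d,s); t=s['tool_pos']
k=(P[:,2]>t[2]+.004)&(P[:,2]<t[2]+.03)&(np.hypot(P[:,0]-.549,P[:,1]+.11)<.035); b=P[k]
print(k.sum(),b.mean(0),cv2.minAreaRect(b[:,:2].astype(np.float32)*1000))
f=(np.hypot(P[:,0]-.549,P[:,1]+.11)<.045)&(np.hypot(P[:,0]-.549,P[:,1]+.11)>.034)&(P[:,2]<t[2])&(P[:,2]>.17); print('flange z',np.median(P[f][:,2]),f.sum())
E
```

```text
17.325 [ 0.54742822 -0.10976834  0.19375754] [-2.19823993  4.46904612  4.79282923] [0.86557478 0.72860726 0.09742157] 0.013550963483682678 50.01184523105621
yaw -77.35147291103615 z [-9.68695462e-04  5.48954651e-04 -9.99999380e-01]
r,ang 0.0016939506533955218 158.10606211557845
5218 [ 0.55894657 -0.10933425  0.21040374] ((556.4971923828125, -109.89970397949219), (35.214202880859375, 37.20062255859375), 61.34194564819336)
flange z 0.18122064090608753 6958
```

View pics/end.png

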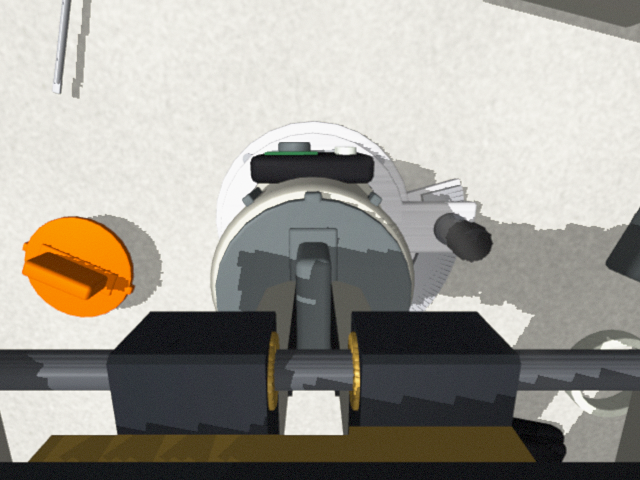

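The bar points at the middle of the panel at (312,168), and the flange top is at about 0.180, roughly 19 mm depth. I'll relax the small side load, settle, and check.

move_arm:
  deltas: [0,-0.0005,0,0,0,0,0.05,0,-0.0005,0,0,0,0,0.05,0,-0.0005,0,0,0,0,0.05,0,-0.0005,0,0,0,0,0.05]

```text
t: 17.88
tool_pos: [0.5474, -0.1097, 0.1937]
orientation: [3.123, 0.345, -0.001]
force: [-3.0, 3.9, 4.6]
opening: 0.0134
gripper_force: 50.0
```

```bash
python3 st.py
```

```text
17.875 [ 0.54743207 -0.10972623  0.19366557] [-2.95898684  3.88313726  4.62403762] [0.7319632  0.80162513 0.17904492] 0.013364246004837937 50.01418590545654
yaw -77.3973755483246 z [-6.97544563e-04 -1.13364700e-04 -9.99999750e-01]
r,ang 0.0017065686044065672 156.7458075460895
```

```bash
python3 -c "
from plant import robot
print(robot.close_job())"
```

```text
the job is handed in; nothing more can be done
None
```

I handed the job in at 17.9 s: the plunger is seated in the working hole with the panel on the far side. The lid is pressed in to about 19 mm, twisted 35° clockwise to halfway with no click, and still gripped; I touched nothing else on the bench.

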